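Lay out a jeweller's soldering station

ROBOT

A 6-joint arm with a two-finger parallel gripper is mounted at the origin on the work surface. World frame = base frame: x ahead of the robot, y to its left, z up, the work surface at z = 0. Lengths are in m, angles in rad, forces in N, time in s.
With the tool pointing down it reaches from about 0.35 to 0.875 m from the base axis. Payload 4.2 kg.
Tool frame: the origin (TCP) lies midway between the tips of the shut fingers; the grasp point (between the pads) lies 19 mm behind it (manip.grip_depth is the distance from the TCP to the grasp point, in m); z points along the fingers, y is the direction in which the jaws open and shut (so a half turn about z gives the same grasp; the last joint's range is limited). The gripper opens to 87 mm and grips with 3 to 60 N. Pads are 19 mm wide; open, the fingers measure 117 mm over their backs; the gripper's body (75 mm by 190 mm) begins 51 mm behind the grasp point.
Start: joints at [1.575, 0.385, 0.008, 0, -1.194, -0.259], TCP at [0.158, 0.605, 0.223] pointing down, gripper open.
Joint ranges: [-3.14, 3.14], [-1.21, 2.06], [-1.07, 1.41], [-3.16, 2.05], [-2.99, -0.16], [-3.1, 3.1]. Speed limits (rad/s): [2.79, 2.79, 3.14, 3.14, 3.14, 3.14].

INTERFACE

Orientations are given as a unit quaternion [x, y, z, w].
In Python, from workcell import manip gives the robot as it stands.
- The arm moves only by the shell command python3 -m handwheel 'ROWS' [OPENING] [FORCE]. ROWS is JSON, one flat list of numbers, 4 for each row, row after row: the shift along the tool's x, y, z normalised to -1 to 1, where 1 is 0.25 m, then the turn about the tool's z normalised to -1 to 1, where 1 is 180 degrees. A call has 1 to 8 rows; each row is the pose to reach, as a shift and turn from the pose commanded when the call began, along the tool's axes at that moment, turning the shorter way round; what a row does not reach only later rows make up. A row lasts 1/8 s, in which the tool goes at most 62.5 mm and 10.7 degrees, less where a joint would pass 70% of its speed; a pose out of reach is approached as far as the arm can. A call with a number of a shift or a turn outside -1 to 1 is refused whole. A call with a gripper value outside its range is refused whole. OPENING is the opening in per cent of the stroke, from 0 (shut) to 100 (fully open), set as the call begins (- or left out, the last holds). The fingers move at their own pace and stop on an object; FORCE is the grip in N (left out, the last holds). Time passes only in rows, so rows that repeat a pose let the fingers close. It gives the time, the measured TCP pose, the force and the opening at its end, in the units of the state.
- manip.read_state(): the state, without advancing time (a new reading comes with each control period).
- manip.read_camera(name): name is "scene" or "top" or "wrist"; returns a dict with "pixels" (384x512x3 uint8, red, green, blue), "vertical_fov" (degrees; the focal length in pixels is half the picture's height over the tangent of half this angle, whatever the lens; pixels are square), "cx", "cy" (the principal point, pixels), "D" ([k1, k2, p1, p2, k3] as OpenCV has them; the pictures are not rectified), "R" (3x3) and "t" (3): a world point X has camera coordinates R X + t; the wrist camera has in their place "tool_from_camera" (4x4, takes a point from camera to tool coordinates, whose origin is the TCP and whose axes are the flange's). Camera axes: x right, y down, z forward; pixel columns grow to the right and rows downward; lengths in m; the calibration is good to about 2 mm. A picture is of the moment at which its call begins: read the wrist's pose just before it. There is no depth.
- manip.close_job(): hands the job in, once; it reports no verdict.
The state is a dict: "time_s": time; "joint_positions": joint angles; "joint_velocities": joint speeds; "effort": joint torques, N m; "position": TCP position; "eef_rot": TCP orientation; "contact_force": force on the tool from outside, world axes, zero at the start; "ft_torque": the same for the moment, N m; "grip_width": finger opening in m.
Only numpy, scipy, OpenCV 4.12 (cv2) and the standard library are available. Lean on these libraries where they do the work, as an engineer would, in place of code of your own. Each camera call takes 0.05 s, during which the arm holds its last target.

TASK

Set out the soldering station round the pale soldering board, as seen from the robot. Lay the charcoal block flat on the middle of the board, its long sides along the board's long sides, and stand the third hand right behind the board with its tweezers pointing back towards the robot, so that their tips hang over the middle of the charcoal. To the left of the board, in line with its middle, put the solder tin and beyond it the borax dish, leaving a finger's breadth (about 20 mm) between board and tin and again between tin and dish, stand the borax cone upright in the middle of the dish, and leave the beaker, the steel bench block and the pliers where they are.

Things in the scene. Friction and masses are not known exactly. Their poses are not given: they have to be found in the camera images.
- board: Soldering board: pale grey-white heat-proof slab with a few scorch marks, 140 mm wide (its y) by 100 mm deep (its x) by 12 mm thick, fixed flat on the bench, turned a little (up to about 9 degrees). Origin at the centre of its underside, at bench height; its x points away from the robot (behind), its y to the left, z up. It does not move.
- charcoal_mid (a point): Charcoal block: dull black loose block 80 mm long (its y) by 50 mm wide (its x) by 28 mm high, about 90 g, lying flat on the bench at any yaw. The point is its centre, 14 mm above its underside. Grasp it across the 50 mm width. Either end may face left.
- tin_mid (a point): Solder tin: small closed round aluminium tin with a lid, 40 mm in diameter and 20 mm high, about 50 g, loose, standing flat. The point is its centre, 10 mm above its underside; z is up.
- dish_mid (a point): Borax dish: small open round white ceramic dish with upright sides, 62 mm outside diameter, 25 mm high, wall 4 mm, floor 5 mm thick (54 mm inside diameter), about 90 g, loose. The point is the centre, 12.5 mm above its underside; z is up. It can be gripped across its outside.
- cone_mid (a point): Borax cone: off-white tapering plug standing upright, 34 mm in diameter at its foot, 25 mm at its flat top, 52 mm high, about 50 g, loose. The point is its centre, 26 mm above its foot; z is up. Standing in the dish, its upper 32 mm stick out above the rim.
- third_hand_post (a point): Third hand, loose, rigid, 380 g: round steel foot 64 mm wide, 14 high; upright post 12 mm thick, 132 high; brass clamp at 63-81 mm; tweezers fixed in it reach along its -x, tips 105 mm from the post axis and 58 mm up. Point: on the post axis 112 mm above the foot's underside; grip here. z up. Tips over the charcoal on the board put the post 105 mm behind board centre.
- beaker_mid (a point): Bystander: empty glass beaker 54 mm in diameter, 75 mm high, loose. The point is its centre, 37.5 mm up. Leave it where it is.
- bench_block_mid (a point): Bystander: bright steel square bench block 63 by 63 by 19 mm, loose, 0.55 kg. The point is its centre, 9.5 mm up. Leave it where it is.
- pliers_mid (a point): Bystander: red-handled flat-nose pliers lying flat, about 130 mm long and 13 mm high, loose. The point is at the joint, 6 mm up. Leave them where they are.
Things that resemble listed ones, but are neither listed nor needed, are in the scene too. Leave any blue or pink look-alike of the part that bears third_hand_post alone.

How it is judged:
At the end, for the whole second after the job is handed in: Charcoal flat on board centre (12 mm, 8 deg). Tin left of it, gap 20+-13 mm, in line within 15 mm; dish beyond, gap 20+-13 mm, in line within 18 mm; cone upright in dish (10 mm). Third hand behind the board (20 mm sideways), tips over charcoal centre (14 mm). All upright, at rest (x of charcoal_mid in the frame of board between -0.012 and 0.012 m and y of charcoal_mid in the frame of board between -0.012 and 0.012 m and height (world z) of charcoal_mid between 0.021 and 0.031 m and angle between the y axis of charcoal_mid and the y axis of board, either way round below 0.14 rad and y of tin_mid in the frame of board between 0.097 and 0.123 m and x of tin_mid in the frame of board between -0.015 and 0.015 m and height (world z) of tin_mid between 0.006 and 0.014 m and angle between each of tin_mid, dish_mid, cone_mid, third_hand_post's own z axis and vertical below 0.1 rad and horizontal distance between dish_mid and tin_mid between 0.058 and 0.084 m and x of dish_mid in the frame of board between -0.018 and 0.018 m and y of dish_mid in the frame of board above 0.15 m and height (world z) of dish_mid between 0.008 and 0.017 m and horizontal distance between cone_mid and dish_mid below 0.01 m and z of cone_mid in the frame of dish_mid between 0.0145 and 0.0225 m and x of charcoal_mid in the frame of third_hand_post between -0.119 and -0.091 m and y of charcoal_mid in the frame of third_hand_post between -0.014 and 0.014 m and y of third_hand_post in the frame of board between -0.02 and 0.02 m and x of third_hand_post in the frame of board between 0.084 and 0.125 m and height (world z) of third_hand_post between 0.107 and 0.117 m and linear speed of each of charcoal, tin, dish, cone, third_hand below 0.02 m/s); the robot touches nothing.
It fails at once if disturbing the beaker (moved more than 20 mm) (distance of beaker_mid from where it was at the start of the episode above 0.02 m).
It fails at once if disturbing the steel bench block (moved more than 20 mm) (distance of bench_block_mid from where it was at the start of the episode above 0.02 m).
It fails at once if disturbing the pliers (moved more than 20 mm) (distance of pliers_mid from where it was at the start of the episode above 0.02 m).
It also fails if it takes over 118 s, if anything falls off the work surface, if the arm or the gripper's body presses on something with over 40 N, if the wrist force passes 120 N, or if a joint passes its speed limit or range.

## Working session

There is one attempt and no reset: what is moved stays moved. The work goes in short steps, Python scripts to look and compute and a shell command to move; the robot and the scene stay as the last step left them, time stands still between calls to the robot, and variables do not carry over. Pictures are saved under pics/ and viewed, and the job is handed in when it is done.

```bash
mkdir -p pics; ls
python3 - <<'E'
from workcell import manip
import cv2
s=manip.read_state();print({k:s[k] for k in ['time_s','position','eef_rot','grip_width','joint_positions']}, manip.grip_depth)
for n in ['scene','top','wrist']:
    c=manip.read_camera(n);cv2.imwrite(f'pics/{n}0.png',c['pixels'][:,:,::-1])
    print(n,{k:c[k] for k in c if k!='pixels'})
E
```

```text
pics
{'time_s': 0.0, 'position': array([0.15738855, 0.60426313, 0.2214895 ]), 'eef_rot': array([ 9.91883058e-01, -1.27149060e-01, -8.46357530e-05,  1.05329367e-03]), 'grip_width': 0.08686722050385375, 'joint_positions': array([ 1.57456393e+00,  3.85546961e-01,  6.67909675e-03, -4.76999622e-04,
       -1.19399481e+00, -2.58580131e-01])} 0.0187
scene {'vertical_fov': 49.8138374175657, 'cx': 251.52551481148873, 'cy': 191.2924224344463, 'D': array([-0.02947552,  0.        ,  0.        ,  0.        ,  0.        ]), 'R': array([[ 0.41680627,  0.90882286, -0.01770686],
       [ 0.70998932, -0.33765715, -0.61798285],
       [-0.5676158 ,  0.24500745, -0.78599215]]), 't': array([-0.18329354, -0.31390445,  1.39677485])}
top {'vertical_fov': 42.789356699186825, 'cx': 252.95980424719454, 'cy': 195.92106251880026, 'D': array([-0.17841313,  0.        ,  0.        ,  0.        ,  0.        ]), 'R': array([[ 5.50457231e-04, -9.99966877e-01,  8.12044831e-03],
       [-9.98051284e-01, -1.05605478e-03, -6.23900599e-02],
       [ 6.23965690e-02, -8.07028080e-03, -9.98018807e-01]]), 't': array([-0.02861696,  0.51257369,  1.58102854])}
wrist {'vertical_fov': 60.58981999379053, 'cx': 254.58901534285502, 'cy': 194.3401862004949, 'D': array([-0.06979289,  0.        ,  0.        ,  0.        ,  0.        ]), 'tool_from_camera': array([[-5.25096008e-04, -9.67020107e-01, -2.54699504e-01,
         7.17458681e-02],
       [ 9.99999341e-01, -2.47703235e-04, -1.12117083e-03,
        -1.43202160e-04],
       [ 1.02110484e-03, -2.54699924e-01,  9.67019599e-01,
        -1.61356566e-01],
       [ 0.00000000e+00,  0.00000000e+00,  0.00000000e+00,
         1.00000000e+00]])}
```

View pics/scene0.png

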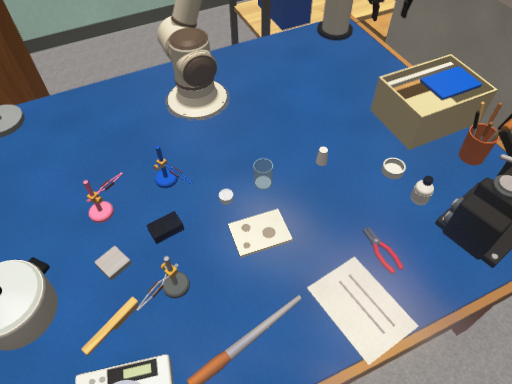

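View pics/top0.png

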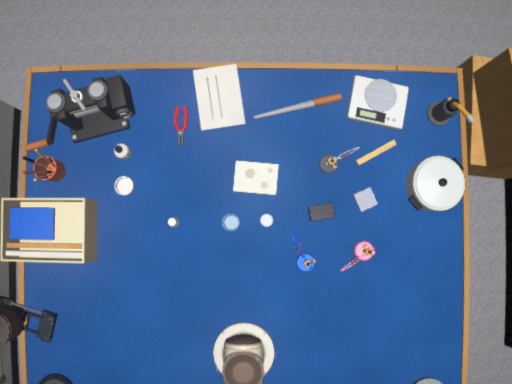

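View pics/wrist0.png

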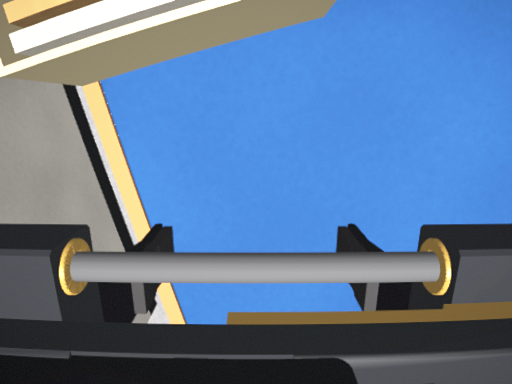

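The scene view shows the grey-footed third hand at (175,280), charcoal at (165,227), tin at (226,195), board at (260,232), dish at (394,168), cone at (322,156), beaker at (263,172) and pliers at (383,250). The blue and pink third hands are decoys. I'll enlarge the top view to measure.

```bash
cat > h.py <<'E'
from workcell import manip
import numpy as np, cv2
from scipy.spatial.transform import Rotation as Ro
def cam(n):
    s=manip.read_state(); c=manip.read_camera(n)
    h=c['pixels'].shape[0]; f=h/2/np.tan(np.radians(c['vertical_fov'])/2)
    c['K']=np.array([[f,0,c['cx']],[0,f,c['cy']],[0,0,1.]])
    if n=='wrist':
        T=np.eye(4);T[:3,:3]=Ro.from_quat(s['eef_rot']).as_matrix();T[:3,3]=s['position']
        W=T@c['tool_from_camera']; c['R']=W[:3,:3].T; c['t']=-c['R']@W[:3,3]
    return c
def back(c,uv,z):
    uv=np.array(uv,float).reshape(-1,1,2)
    n=cv2.undistortPoints(uv,c['K'],c['D'])[:,0]
    d=np.c_[n,np.ones(len(n))]@c['R']; o=-c['R'].T@c['t']
    z=np.broadcast_to(z,len(d))
    return o+d*((z-o[2])/d[:,2])[:,None]
def proj(c,X):
    return cv2.projectPoints(np.array(X,float).reshape(-1,1,3),cv2.Rodrigues(c['R'])[0],c['t'],c['K'],c['D'])[0][:,0]
def save(c,name,box=None,scale=1):
    im=c['pixels'][:,:,::-1]
    if box: im=im[box[1]:box[3],box[0]:box[2]]
    cv2.imwrite('pics/'+name,cv2.resize(im,None,fx=scale,fy=scale,interpolation=cv2.INTER_CUBIC))
E
python3 - <<'E'
from h import *
c=cam('top'); save(c,'t1.png',(100,80,300,230),4); save(c,'t2.png',(220,130,420,280),4)
pts={'board':(256,178,.012),'tin':(266.5,220.5,.02),'char':(321,212,.028),'th':(329,164,.014),'dish':(124,186,.025),'cone':(172,222,.052),'beak':(231,222,.04),'tool':(0,0,0)}
for k,(u,v,z) in pts.items(): print(k,back(c,(u,v),z).round(3))
print(proj(c,manip.read_state()['position']))
E
```

```text
board [[ 0.572 -0.038  0.012]]
tin [[ 0.433 -0.072  0.02 ]]
char [[ 0.46  -0.249  0.028]]
th [[ 0.618 -0.279  0.014]]
dish [[0.544 0.395 0.025]]
cone [[0.427 0.23  0.052]]
beak [[0.427 0.042 0.04 ]]
tool [[1.241 0.911 0.   ]]
[[ 37.45407136 312.34296674]]
```

View pics/t1.png

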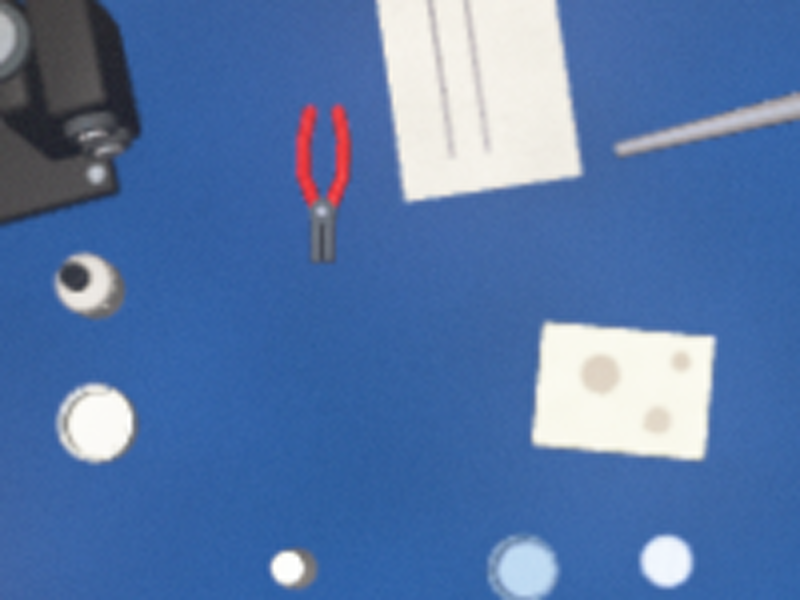

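View pics/t2.png

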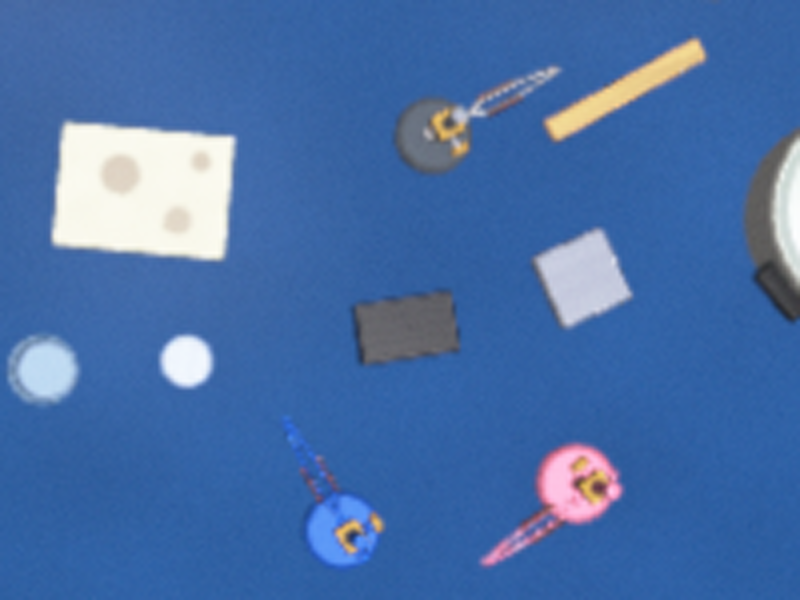

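Run:
```python
from h import *
c=cam('top')
def P(pts,off,z): return back(c,(np.array(pts,float)+.5)/4-.5+np.array(off),z)
B=P([(544,322),(715,336),(705,459),(533,444)],(100,80),.012)
print('board',B.mean(0).round(4),np.linalg.norm(B-np.roll(B,-1,0),axis=1).round(4))
yd=(B[0]+B[3]-B[1]-B[2]);print('yaw',np.degrees(np.arctan2(-yd[0],yd[1])))
C=P([(354,300),(450,291),(459,349),(363,364)],(220,130),.028)
# shows side faces; print
print('char',C.round(4),C.mean(0).round(4),np.linalg.norm(C-np.roll(C,-1,0),axis=1).round(4))
print('tin',P([(187,362)],(220,130),.02),'foot',P([(432,136)],(220,130),.014))
print('tips',P([(560,68)],(220,130),.058))
print('dish',P([(97,424)],(100,80),.025),'cone',P([(289,567)],(100,80),.052))
print('pl',P([(322,105),(322,262)],(100,80),.01))
print('beak',P([(526,568)],(100,80),.02))
```

```text
board [ 0.5745 -0.0372  0.012 ] [0.1409 0.1017 0.1412 0.1009]
yaw -4.7725675608487155
char [[ 0.4838 -0.207   0.028 ]
 [ 0.4911 -0.2856  0.028 ]
 [ 0.4439 -0.2926  0.028 ]
 [ 0.4319 -0.214   0.028 ]] [ 0.4627 -0.2498  0.028 ] [0.0789 0.0477 0.0795 0.0523]
tin [[ 0.43373618 -0.07173325  0.02      ]] foot [[ 0.61969306 -0.27437789  0.014     ]]
tips [[ 0.67004813 -0.37268046  0.058     ]]
dish [[0.54543192 0.39531605 0.025     ]] cone [[0.42876454 0.23057837 0.052     ]]
pl [[0.8140538  0.21518048 0.01      ]
 [0.68111917 0.21283172 0.01      ]]
beak [[0.42878179 0.04257349 0.02      ]]
```

Run:
```python
from h import *
c=cam('top'); 
for z in (0,.05,.1): print(z,back(c,[(97,198),(96,262),(116,143),(121,151),(129,155)],z).round(3).tolist())
s=cam('scene'); save(s,'s1.png',(360,40,512,240),3)
```

```text
0 [[0.506, 0.493, 0.0], [0.293, 0.494, 0.0], [0.691, 0.432, 0.0], [0.664, 0.414, 0.0], [0.65, 0.387, 0.0]]
0.05 [[0.503, 0.478, 0.05], [0.296, 0.478, 0.05], [0.683, 0.418, 0.05], [0.656, 0.401, 0.05], [0.643, 0.374, 0.05]]
0.1 [[0.5, 0.462, 0.1], [0.3, 0.463, 0.1], [0.674, 0.405, 0.1], [0.648, 0.388, 0.1], [0.636, 0.362, 0.1]]
```

View pics/s1.png

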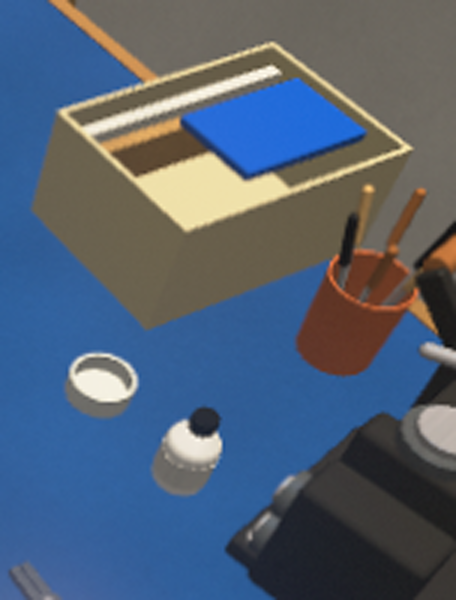

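```bash
cat >> h.py <<'E'
def plan(xyz,yawdeg=None):
    s=manip.read_state(); R=Ro.from_quat(s['eef_rot']); M=R.as_matrix()
    d=M.T@(np.array(xyz)-s['position'])/0.25
    y=np.degrees(np.arctan2(M[1,0],M[0,0]))
    out=[0] if yawdeg is None else [-((yawdeg-y+180)%360-180)/180]
    print('pos',s['position'].round(4),'yaw',round(y,2),'tilt',M[2,2].round(4),'t',round(s['time_s'],2),'w',round(s['grip_width'],4),'rows',d.round(4),np.round(out,4))
E
python3 - <<'E'
from h import *
plan((.545,.395,.2),-45)
E
```

```text
pos [0.1575 0.6047 0.2223] yaw -14.6 tilt -1.0 t 0.35 w 0.0871 rows [1.7115 0.4208 0.0895] [0.1689]
```

```bash
python3 -m handwheel '[0.25,0.06,0,0, 0.5,0.12,0,0.05, 0.75,0.18,0,0.1, 1,0.24,0,0.169, 1,0.24,0,0.169]' 100 20
python3 - <<'E'
from h import *
plan((.545,.395,.2),-45)
E
```

```text
time_s: 0.98
position: [0.3873, 0.4815, 0.2224]
eef_rot: [0.923, -0.386, 0.0, 0.0]
contact_force: [-0.4, 0.5, 0.4]
grip_width: 0.087
pos [0.3873 0.4815 0.2224] yaw -45.41 tilt -1.0 t 0.97 w 0.087 rows [ 0.6891 -0.2063  0.0898] [-0.0023]
```

```bash
python3 -m handwheel '[0.25,-0.07,0.03,0, 0.5,-0.14,0.06,0, 0.689,-0.206,0.09,0, 0.689,-0.206,0.09,0, 0.689,-0.206,0.09,0]'
python3 - <<'E'
from h import *
c=cam('wrist'); save(c,'w1.png')
plan((.545,.395,.2),-45)
print(proj(c,[(.5454,.3953,.025)]))
E
```

```text
time_s: 1.6
position: [0.5419, 0.3988, 0.1998]
eef_rot: [0.924, -0.383, -0.0, 0.0]
contact_force: [-0.2, 0.3, 0.6]
grip_width: 0.087
pos [0.5415 0.3992 0.2003] yaw -44.93 tilt -1.0 t 1.65 w 0.0871 rows [0.0217 0.0022 0.0011] [0.0004]
[[256.15222697 173.56804455]]
```

View pics/w1.png

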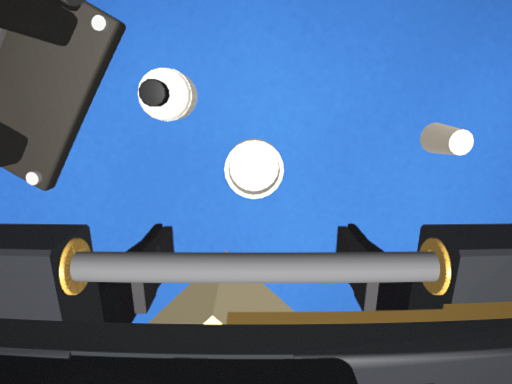

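The wrist view shows the dish rim centred at about (254,168.5), the bottle at (167,94) and the cone top at (460,142).

Run:
```python
from h import *
c=cam('wrist')
print(back(c,[(254,168.5),(225,168.5),(283,168.5),(460.5,142)],[.025,.025,.025,.052]).round(4))
p=back(c,[(254,168.5)],.025)[0]
plan((p[0],p[1],.05),-45); plan((p[0],p[1],.005),-45)
```

```text
[[0.5504 0.3937 0.025 ]
 [0.5717 0.415  0.025 ]
 [0.5291 0.3723 0.025 ]
 [0.4322 0.2306 0.052 ]]
pos [0.5413 0.3995 0.2006] yaw -44.89 tilt -1.0 t 1.7 w 0.0871 rows [ 0.0422 -0.0087  0.6022] [0.0006]
pos [0.5413 0.3995 0.2006] yaw -44.89 tilt -1.0 t 1.7 w 0.0871 rows [ 0.0422 -0.0085  0.7822] [0.0006]
```

```bash
python3 -m handwheel '[0.036,-0.006,0.2,0, 0.036,-0.006,0.4,0, 0.036,-0.006,0.6,0, 0.036,-0.006,0.72,0, 0.036,-0.006,0.778,0, 0.036,-0.006,0.778,0, 0.036,-0.006,0.778,0]'; python3 -m handwheel '[0,0,0,0,0,0,0,0,0,0,0,0,0,0,0,0,0,0,0,0]' 40 20; python3 -c "
from h import *
plan((.589,.1432,.10),-94.8)"
```

```text
time_s: 2.58
position: [0.5506, 0.3943, 0.0075]
eef_rot: [0.924, -0.382, 0.001, -0.002]
contact_force: [0.4, -0.7, -0.1]
grip_width: 0.0872
time_s: 3.2
position: [0.55, 0.393, 0.006]
eef_rot: [0.924, -0.383, 0.0, -0.0]
contact_force: [-0.1, -0.8, 2.2]
grip_width: 0.0626
pos [0.55  0.393 0.006] yaw -45.01 tilt -1.0 t 3.2 w 0.0626 rows [ 0.8169  0.596  -0.3761] [0.2766]
```

```bash
python3 -m handwheel '[0,0,-0.1,0, 0,0,-0.25,0, 0.15,0.1,-0.37,0.04, 0.3,0.22,-0.376,0.09, 0.45,0.33,-0.376,0.14, 0.6,0.44,-0.376,0.19, 0.75,0.53,-0.376,0.24, 0.817,0.596,-0.376,0.277]'
python3 - <<'E'
from h import *
c=cam('wrist'); save(c,'w2.png')
plan((.5895,.1432,.008),-94.8)
E
```

```text
time_s: 4.2
position: [0.5889, 0.1409, 0.099]
eef_rot: [-0.674, 0.739, 0.0, -0.0]
contact_force: [-0.1, 0.6, -0.9]
grip_width: 0.0622
pos [0.5881 0.139  0.0988] yaw -95.5 tilt -1.0 t 4.25 w 0.062 rows [-0.0178 -0.005   0.3633] [-0.0039]
```

View pics/w2.png

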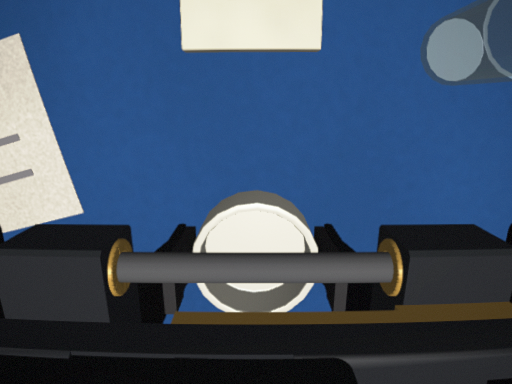

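The held dish's rim is centred at about (256,258). The board's left edge runs from (181,49) to (322,49).

Run:
```python
from h import *
c=cam('wrist')
s=manip.read_state()
# rim height: dish bottom lifted by s.z-.006
z=.025+s['position'][2]-.006
print(s['position'],'dish',back(c,[(256,258)],z).round(4))
E_=back(c,[(181,50),(322,49)],.012);print('edge',E_.round(4))
b=np.array([.5745,-.0372]);y=np.array([.083,.9965])
print('expected edge corners',b+.07*y+.05*np.array([.9965,-.083]),b+.07*y-.05*np.array([.9965,-.083]))
plan((.5895,.1432,.008),-94.8)
```

```text
[0.5883256  0.14061439 0.09889925] dish [[0.5896 0.1379 0.1179]]
edge [[0.6317 0.0239 0.012 ]
 [0.5319 0.033  0.012 ]]
expected edge corners [0.630135 0.028405] [0.530485 0.036705]
pos [0.5883 0.1406 0.0989] yaw -95.13 tilt -1.0 t 4.3 w 0.0624 rows [-0.011  -0.0044  0.3636] [-0.0018]
```

```bash
python3 -m handwheel '[-0.01,-0.003,0.12,-0.002, -0.01,-0.003,0.24,-0.002, -0.01,-0.003,0.32,-0.002, -0.01,-0.003,0.355,-0.002, -0.01,-0.003,0.366,-0.002, -0.01,-0.003,0.368,-0.002, -0.01,-0.003,0.368,-0.002]'; python3 -m handwheel '[0,0,0,0,0,0,0,0,0,0,0,0]' 100;  python3 -c "
from h import *
plan((.430,.2306,.15),-94.8)"
```

```text
time_s: 5.18
position: [0.5904, 0.146, 0.0084]
eef_rot: [-0.679, 0.734, -0.0, 0.001]
contact_force: [-0.1, -0.2, -1.2]
grip_width: 0.0623
time_s: 5.55
position: [0.5901, 0.1457, 0.0079]
eef_rot: [-0.679, 0.734, -0.0, 0.0]
contact_force: [-0.4, 0.6, -0.0]
grip_width: 0.0829
pos [0.5901 0.1457 0.0079] yaw -94.52 tilt -1.0 t 5.55 w 0.0829 rows [-0.2884  0.6648 -0.5687] [0.0015]
```

```bash
python3 -m handwheel '[0,0,-0.15,0, 0,0,-0.35,0, -0.1,0.2,-0.569,0, -0.18,0.4,-0.569,0, -0.25,0.55,-0.569,0, -0.288,0.665,-0.569,0, -0.288,0.665,-0.569,0, -0.288,0.665,-0.569,0]' 100
python3 - <<'E'
from h import *
c=cam('wrist'); save(c,'w3.png'); save(cam('top'),'t3.png',(100,130,340,280),3)
plan((.430,.2306,.026),-94.8)
print(proj(c,[(.43,.2306,.052)]))
E
```

```text
time_s: 6.55
position: [0.4303, 0.2307, 0.1501]
eef_rot: [-0.679, 0.734, -0.0, 0.0]
contact_force: [0.9, 0.6, -0.3]
grip_width: 0.087
pos [0.4306 0.2303 0.1498] yaw -94.58 tilt -1.0 t 6.65 w 0.0867 rows [-0.001   0.0025  0.495 ] [0.0012]
[[258.03269952 195.4087406 ]]
```

View pics/w3.png

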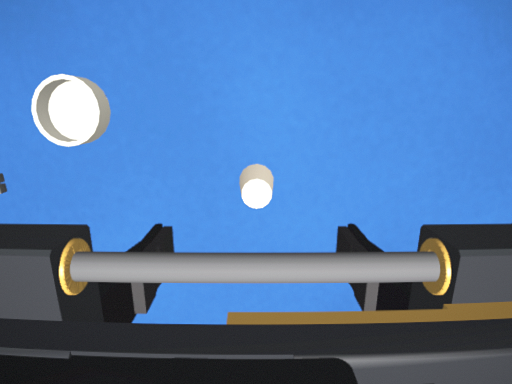

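View pics/t3.png

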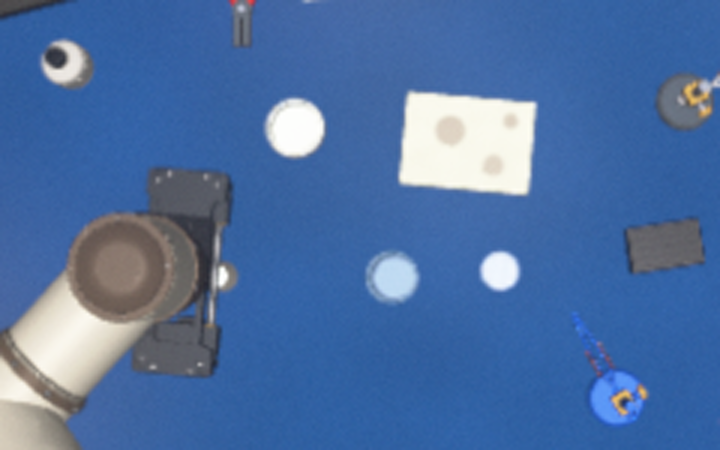

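Run:
```python
from h import *
c=cam('top')
P=lambda p,z: back(c,(np.array(p,float)+.5)/3-.5+np.array([100,130]),z)
B=P([(408,91),(537,103),(528,194),(400,183)],.012).mean(0);print('B',B)
d=P([(295,127)],.025)[0];print('dish',d)
x=np.array([.9965,-.083]);y=np.array([.083,.9965]);r=(d-B)[:2];print('in board',r@x,r@y)
w=cam('wrist');print(back(w,[(256.5,194),(67,110)],[.052,.025]).round(4))
plan((.430,.2306,.026),-94.8)
```

```text
B [ 0.57430818 -0.03737247  0.012     ]
dish [0.58990649 0.15090021 0.025     ]
in board -8.291599134018129e-05 0.18890838923784364
[[0.4313 0.2287 0.052 ]
 [0.5895 0.1475 0.025 ]]
pos [0.4305 0.2301 0.1496] yaw -94.59 tilt -1.0 t 6.75 w 0.087 rows [-0.0018  0.002   0.4943] [0.0012]
```

```bash
python3 -m handwheel '[0,0,0.15,0, 0,0,0.3,0, 0,0,0.43,0, 0,0,0.488,0, 0,0,0.494,0, 0,0,0.494,0]'; python3 -m handwheel '[0,0,0,0,0,0,0,0,0,0,0,0,0,0,0,0,0,0,0,0,0,0,0,0,0,0,0,0]' 15 15; python3 -c "
from h import *
plan((.430,.2306,.12),-94.8);plan((.590,.149,.12),-94.8)"
```

```text
time_s: 7.5
position: [0.4306, 0.231, 0.0272]
eef_rot: [-0.679, 0.734, -0.0, 0.001]
contact_force: [-0.0, 0.9, 0.4]
grip_width: 0.0869
time_s: 8.38
position: [0.4298, 0.2305, 0.0262]
eef_rot: [-0.679, 0.734, 0.0, -0.0]
contact_force: [-1.1, 0.2, -0.1]
grip_width: 0.0278
pos [0.4298 0.2305 0.0262] yaw -94.52 tilt -1.0 t 8.38 w 0.0278 rows [-0.0006 -0.0009 -0.375 ] [0.0016]
pos [0.4298 0.2305 0.0262] yaw -94.52 tilt -1.0 t 8.38 w 0.0278 rows [ 0.2743 -0.6646 -0.3751] [0.0016]
```

```bash
python3 -m handwheel '[0,0,-0.15,0, 0,0,-0.3,0, 0.05,-0.15,-0.375,0, 0.12,-0.32,-0.375,0, 0.2,-0.5,-0.375,0, 0.274,-0.665,-0.375,0, 0.274,-0.665,-0.375,0, 0.274,-0.665,-0.375,0]'
python3 - <<'E'
from h import *
c=cam('wrist'); save(c,'w4.png'); save(cam('scene'),'s4.png',(200,80,440,260),3)
plan((.590,.149,.031),-94.8)
E
```

```text
time_s: 9.38
position: [0.5894, 0.1488, 0.1193]
eef_rot: [-0.678, 0.735, 0.0, -0.001]
contact_force: [-1.0, 0.1, 0.1]
grip_width: 0.0279
pos [0.5892 0.1495 0.1199] yaw -94.47 tilt -1.0 t 9.47 w 0.0278 rows [ 0.0016 -0.0037  0.3557] [0.0018]
```

View pics/w4.png

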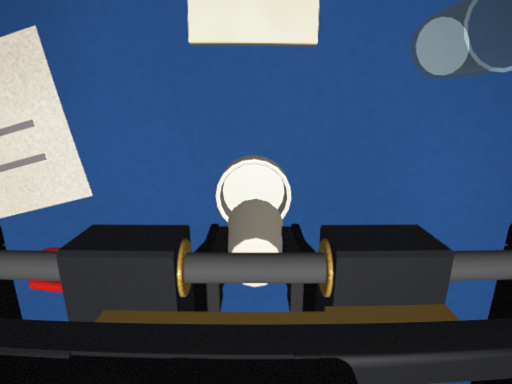

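View pics/s4.png

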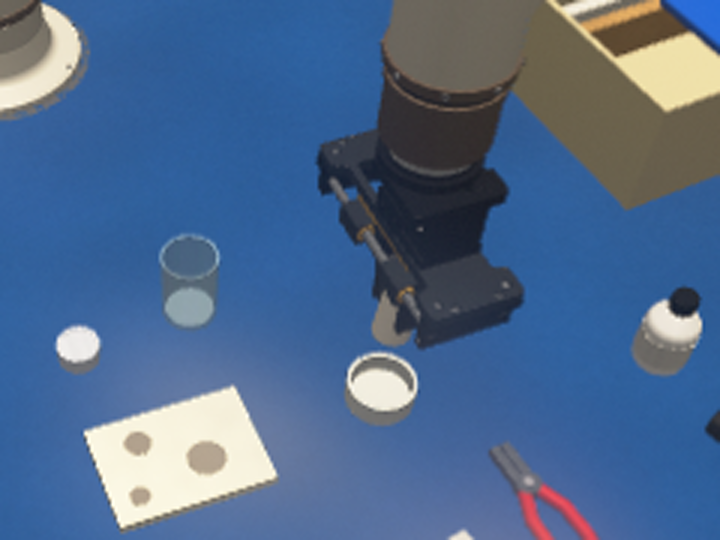

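The wrist view has the dish rim centred at about (253.5,195) and the cone hanging in the jaws with its foot's far edge at about (255,202).

Run:
```python
from h import *
c=cam('wrist'); s=manip.read_state()
zf=s['position'][2]-.0262
print('zfoot',zf,'dish',back(c,[(253.5,195)],.025).round(4),'foot far edge',back(c,[(255,202)],zf).round(4))
print('edge',back(c,[(188,43),(319,44)],.012).round(4))
plan((.590,.149,.031),-94.8)
```

```text
zfoot 0.09393155557811197 dish [[0.5923 0.1479 0.025 ]] foot far edge [[0.59   0.1339 0.0939]]
edge [[0.6332 0.0269 0.012 ]
 [0.5329 0.0356 0.012 ]]
pos [0.5892 0.1497 0.1201] yaw -94.45 tilt -1.0 t 9.53 w 0.0282 rows [ 0.0024 -0.0034  0.3565] [0.002]
```

```bash
python3 -m handwheel '[0.01,-0.006,0.1,0, 0.01,-0.006,0.2,0, 0.01,-0.006,0.28,0, 0.01,-0.006,0.33,0, 0.01,-0.006,0.345,0, 0.01,-0.006,0.352,0, 0.01,-0.006,0.356,0, 0.01,-0.006,0.356,0]'; python3 -c "
from h import *
plan((.590,.149,.031),-94.8)"
```

```text
time_s: 10.52
position: [0.5917, 0.1466, 0.0316]
eef_rot: [-0.679, 0.734, -0.0, 0.0]
contact_force: [0.3, 0.3, -0.1]
grip_width: 0.0282
pos [0.5917 0.1466 0.0316] yaw -94.52 tilt -1.0 t 10.53 w 0.0282 rows [-0.009   0.0076  0.0022] [0.0016]
```

```bash
python3 -m handwheel '[0,0,0.004,0, 0,0,0.004,0]'; python3 -m handwheel '[0,0,0.004,0,0,0,0.004,0, 0,0,0.004,0, 0,0,0.004,0]' 70; python3 -m handwheel '[0,0,-0.1,0, 0,0,-0.25,0, 0,0,-0.5,0, 0,0,-0.5,0]' 70; python3 -c "
from h import *
save(cam('top'),'t5.png',(100,130,340,280),3); save(cam('scene'),'s5.png',(200,80,440,260),3)
plan((.4337,-.072,.16),-94.8)"
```

```text
time_s: 10.78
position: [0.5918, 0.1466, 0.0312]
eef_rot: [-0.679, 0.734, -0.0, 0.0]
contact_force: [-1.6, -0.4, 5.1]
grip_width: 0.0277
time_s: 11.28
position: [0.5914, 0.1464, 0.0288]
eef_rot: [-0.679, 0.734, 0.0, -0.0]
contact_force: [-0.6, -0.5, 0.7]
grip_width: 0.0575
time_s: 11.78
position: [0.5949, 0.1478, 0.1602]
eef_rot: [-0.679, 0.734, -0.002, 0.006]
contact_force: [0.7, -0.4, -0.5]
grip_width: 0.0611
pos [0.5914 0.1467 0.1547] yaw -94.54 tilt -1.0 t 11.88 w 0.061 rows [ 0.9218  0.5595 -0.0231] [0.0015]
```

View pics/s5.png

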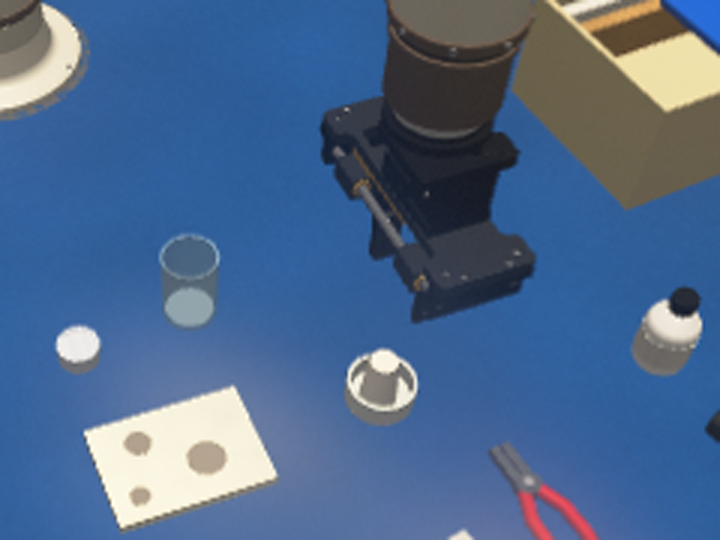

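The cone stands in the middle of the dish at (382,375). The tin is next.

```bash
python3 -m handwheel '[0.2,0.1,-0.02,0, 0.4,0.22,-0.02,0, 0.6,0.35,-0.02,0, 0.8,0.47,-0.02,0, 0.922,0.56,-0.02,0, 0.922,0.56,-0.02,0, 0.922,0.56,-0.02,0]' 75; python3 -c "
from h import *
c=cam('wrist');save(c,'w6.png')
print(proj(c,[(.4337,-.0717,.02)]))
plan((.4337,-.072,.0045),-94.8)"
```

```text
time_s: 12.75
position: [0.4337, -0.0722, 0.1584]
eef_rot: [-0.679, 0.734, 0.0, -0.001]
contact_force: [0.4, 0.2, -0.2]
grip_width: 0.0647
[[257.04986833 184.97404016]]
pos [ 0.434  -0.0719  0.1585] yaw -94.49 tilt -1.0 t 12.8 w 0.0652 rows [3.000e-04 8.000e-04 6.158e-01] [0.0017]
```

View pics/w6.png

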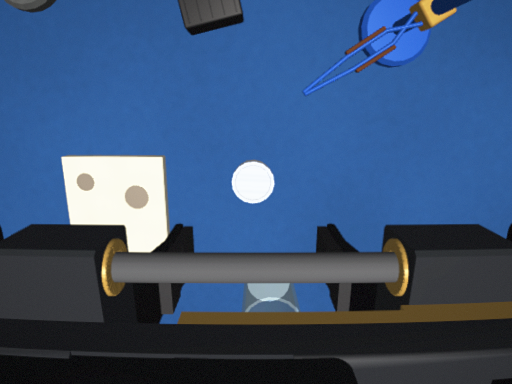

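```bash
python3 -m handwheel '[0.005,-0.006,0.2,0, 0.005,-0.006,0.4,0, 0.005,-0.006,0.54,0, 0.005,-0.006,0.6,0, 0.005,-0.006,0.615,0, 0.005,-0.006,0.615,0]'; python3 -m handwheel '[0,0,0,0,0,0,0,0,0,0,0,0,0,0,0,0,0,0,0,0]' 30 15; python3 -c "
from h import *
plan((.584,.0758,.12),-94.8)"
```

```text
time_s: 13.55
position: [0.4357, -0.0731, 0.0052]
eef_rot: [-0.679, 0.734, -0.0, -0.0]
contact_force: [0.8, 0.5, 0.1]
grip_width: 0.0655
time_s: 14.18
position: [0.4353, -0.0736, 0.0057]
eef_rot: [-0.679, 0.734, -0.0, 0.0]
contact_force: [-1.6, 0.8, 4.5]
grip_width: 0.0395
pos [ 0.4353 -0.0736  0.0057] yaw -94.51 tilt -1.0 t 14.18 w 0.0395 rows [-0.6427 -0.5461 -0.457 ] [0.0016]
```

```bash
python3 -m handwheel '[0,0,-0.2,0, 0,0,-0.4,0, -0.08,-0.1,-0.457,0, -0.22,-0.22,-0.457,0, -0.38,-0.34,-0.457,0, -0.54,-0.46,-0.457,0, -0.643,-0.546,-0.457,0.002, -0.643,-0.546,-0.457,0.002]'; python3 -c "
from h import *
c=cam('wrist');save(c,'w7.png')
plan((.584,.0758,.006),-94.8)"
```

```text
time_s: 15.18
position: [0.5849, 0.0775, 0.1185]
eef_rot: [-0.677, 0.736, 0.0, -0.0]
contact_force: [-0.2, -0.3, -0.9]
grip_width: 0.0393
pos [0.5836 0.0764 0.1184] yaw -94.84 tilt -1.0 t 15.22 w 0.0396 rows [ 0.002  -0.0027  0.4498] [-0.0002]
```

View pics/w7.png

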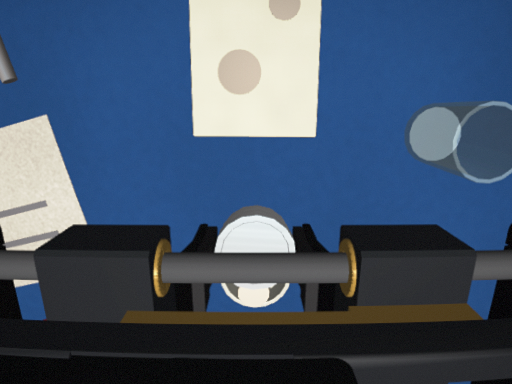

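The board's left edge is at row 136 (columns 193–316). The held tin's lid is centred at about (255,262), with the cone top just behind it.

Run:
```python
from h import *
c=cam('wrist'); s=manip.read_state()
z=.02+s['position'][2]-.0057
print(s['position'].round(4),'tin',back(c,[(255,261.5)],z).round(4),'edge',back(c,[(193,136),(316,136)],.012).round(4))
plan((.584,.0758,.006),-94.8)
```

```text
[0.583  0.0757 0.1186] tin [[0.586  0.0794 0.1329]] edge [[0.6314 0.0245 0.012 ]
 [0.5323 0.0329 0.012 ]]
pos [0.583  0.0757 0.1186] yaw -94.88 tilt -1.0 t 15.28 w 0.0396 rows [-0.0009 -0.005   0.4503] [-0.0004]
```

```bash
python3 -m handwheel '[0.016,0,0.12,0, 0.016,0,0.25,0, 0.016,0,0.37,0, 0.016,0,0.43,0, 0.016,0,0.447,0, 0.016,0,0.453,0, 0.016,0,0.453,0]'; python3 -m handwheel '[0,0,0,0,0,0,0,0,0,0,0,0,0,0,0,0]' 72; python3 -m handwheel '[0,0,-0.15,0, 0,0,-0.35,0, 0,0,-0.6,0, 0,0,-0.6,0]'; python3 -c "
from h import *
plan((.4627,-.2498,.16),-83)"
```

```text
time_s: 16.15
position: [0.5842, 0.0721, 0.0073]
eef_rot: [-0.676, 0.737, -0.0, 0.001]
contact_force: [0.5, -0.1, -1.8]
grip_width: 0.0393
time_s: 16.65
position: [0.5836, 0.0719, 0.0064]
eef_rot: [-0.676, 0.737, -0.0, 0.0]
contact_force: [-0.3, 0.6, -0.1]
grip_width: 0.0612
time_s: 17.15
position: [0.587, 0.0729, 0.1626]
eef_rot: [-0.677, 0.736, -0.003, 0.006]
contact_force: [-0.3, 0.3, -0.3]
grip_width: 0.0628
pos [0.587  0.0729 0.1626] yaw -94.82 tilt -0.9999 t 17.15 w 0.0628 rows [ 1.328e+00  3.872e-01 -5.000e-04] [-0.0657]
```

```bash
python3 -m handwheel '[0.25,0.07,0,-0.02, 0.5,0.14,0,-0.04, 0.75,0.22,0,-0.0657, 1,0.3,0,-0.0657, 1,0.3,0,-0.0657]' 100; python3 -c "
from h import *
plan((.4627,-.2498,.16),-83)"
```

```text
time_s: 17.77
position: [0.4851, -0.1734, 0.1555]
eef_rot: [0.747, -0.665, -0.001, 0.001]
contact_force: [-0.1, 0.8, 0.3]
grip_width: 0.0869
pos [ 0.4851 -0.1734  0.1555] yaw -83.32 tilt -1.0 t 17.77 w 0.0869 rows [ 0.2933  0.1247 -0.0178] [-0.0018]
```

```bash
python3 -m handwheel '[0.15,0.06,-0.1,0, 0.293,0.125,-0.16,0, 0.293,0.125,-0.16,0, 0.293,0.125,-0.16,0]' 100; python3 -c "
from h import *
c=cam('wrist');save(c,'w8.png');save(cam('top'),'t8.png',(100,130,340,280),3);
plan((.4627,-.2498,.16),-83)"
```

```text
time_s: 18.27
position: [0.4652, -0.2466, 0.1954]
eef_rot: [0.749, -0.663, -0.001, 0.0]
contact_force: [0.3, -0.4, -0.4]
grip_width: 0.0867
pos [ 0.4654 -0.2462  0.1954] yaw -82.97 tilt -1.0 t 18.38 w 0.087 rows [0.0131 0.0121 0.1416] [0.0001]
```

View pics/w8.png

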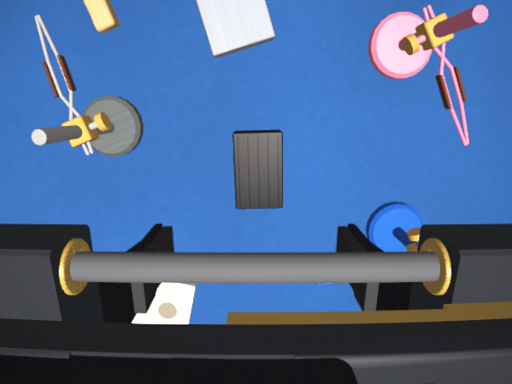

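View pics/t8.png

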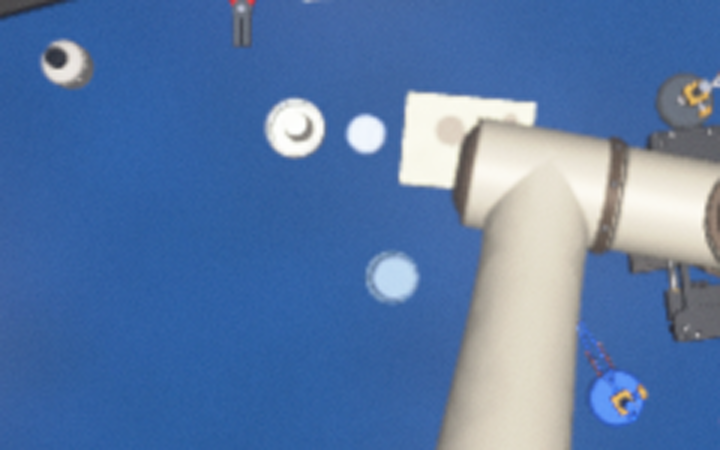

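Run:
```python
from h import *
c=cam('wrist')
C=back(c,[(234,131),(281,130),(283,208),(236,209)],.028);m=C.mean(0)
print(C.round(4),m.round(4),np.linalg.norm(C-np.roll(C,-1,0),axis=1).round(4))
d=C[2]+C[3]-C[0]-C[1];print('yaw y axis',np.degrees(np.arctan2(-d[0],d[1])))
print('TH foot',back(c,[(112,125)],.014).round(4),'posttop',back(c,[(40,136.5)],.132).round(4),'tips',back(c,[(38,17)],.058).round(4))
plan((m[0],m[1],.005),-83)
t=cam('top')
P=lambda p,z: back(t,(np.array(p,float)+.5)/3-.5+np.array([100,130]),z)
x=np.array([.9965,-.083]);y=np.array([.083,.9965]);B=np.array([.5743,-.0373])
for n,p,z in [('dish',(295,127),.025),('tin',(366,134),.02),('cone',(299,125),.057)]:
    q=P([p],z)[0];r=q[:2]-B;print(n,q,r@x,r@y)
```

```text
[[ 0.4935 -0.2908  0.028 ]
 [ 0.4476 -0.2975  0.028 ]
 [ 0.4341 -0.218   0.028 ]
 [ 0.4829 -0.2109  0.028 ]] [ 0.4645 -0.2543  0.028 ] [0.0464 0.0806 0.0492 0.0806]
yaw y axis 8.611311535199764
TH foot [[ 0.621  -0.2813  0.014 ]] posttop [[ 0.6228 -0.2798  0.132 ]] tips [[ 0.6719 -0.3718  0.058 ]]
pos [ 0.4654 -0.2462  0.1955] yaw -82.96 tilt -1.0 t 18.43 w 0.087 rows [0.0322 0.0065 0.762 ] [0.0002]
dish [0.58990649 0.15090021 0.025     ] -6.874702399070501e-05 0.1888368511822723
tin [0.5828018  0.07394563 0.02      ] -0.0007613462079804015 0.11156192314300348
cone [0.58847162 0.14329509 0.057     ] -0.0008673716148013032 0.18113925024501473
```

```bash
python3 -m handwheel '[0.022,0.008,0.2,-0.008, 0.022,0.008,0.4,-0.008, 0.022,0.008,0.6,-0.008, 0.022,0.008,0.72,-0.008, 0.022,0.008,0.76,-0.008, 0.022,0.008,0.762,-0.008, 0.022,0.008,0.762,-0.008]'; python3 -m handwheel '[0,0,0,0,0,0,0,0,0,0,0,0,0,0,0,0]' 40 20; python3 -c "
from h import *
plan((.5745,-.038,.12),-94.8)"
```

```text
time_s: 19.35
position: [0.4653, -0.2531, 0.0071]
eef_rot: [0.757, -0.653, 0.001, -0.001]
contact_force: [0.6, -0.0, -0.3]
grip_width: 0.0872
time_s: 19.85
position: [0.4641, -0.2531, 0.0059]
eef_rot: [0.757, -0.654, 0.0, -0.0]
contact_force: [-0.2, 0.1, 1.1]
grip_width: 0.0549
pos [ 0.4641 -0.2531  0.0059] yaw -81.62 tilt -1.0 t 19.85 w 0.0549 rows [-0.7866 -0.5625 -0.4562] [0.0732]
```

```bash
python3 -m handwheel '[0,0,0,0,0,0,0,0,0,0,0,0]' 40 20; python3 -m handwheel '[0,0,-0.2,0, 0,0,-0.4,0.02, -0.12,-0.1,-0.456,0.04, -0.3,-0.22,-0.456,0.073, -0.48,-0.36,-0.456,0.073, -0.66,-0.48,-0.456,0.073, -0.787,-0.563,-0.456,0.073, -0.787,-0.563,-0.456,0.073]'; python3 -c "
from h import *
c=cam('wrist');save(c,'w9.png')
plan((.5745,-.038,.12),-94.8)"
```

```text
time_s: 20.23
position: [0.4638, -0.253, 0.0058]
eef_rot: [0.757, -0.654, -0.0, 0.0]
contact_force: [-0.7, -0.3, 2.1]
grip_width: 0.0499
time_s: 21.22
position: [0.5756, -0.0354, 0.1192]
eef_rot: [-0.679, 0.735, 0.0, 0.0]
contact_force: [1.1, -0.3, -0.7]
grip_width: 0.0499
pos [ 0.5746 -0.0367  0.1191] yaw -94.64 tilt -1.0 t 21.27 w 0.0497 rows [ 0.0052 -0.0001 -0.0037] [0.0009]
```

View pics/w9.png

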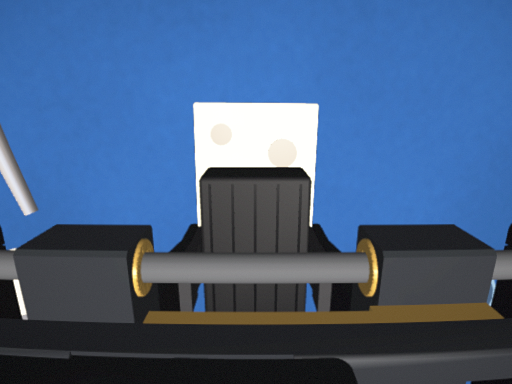

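The held charcoal's far end has its top edge at row 180 and bottom edge at row 169. The board's far edge is at row 103.

Run:
```python
from h import *
c=cam('wrist'); s=manip.read_state(); zb=s['position'][2]-.0058
f=back(c,[(201,180.5),(309,180.5),(206,169),(304,169)],[zb+.028,zb+.028,zb,zb]); e=back(c,[(194,103),(317,103)],.012)
x=np.array([.9965,-.083]);y=np.array([.083,.9965])
print('far',f.round(4),'edge',e.round(4)); 
print('along y: ',[(q[:2]-e.mean(0)[:2])@y for q in f],'x:',[(q[:2]-e.mean(0)[:2])@x for q in f])
plan((.5745,-.038,.018),-94.8)
```

```text
far [[ 0.5969 -0.0778  0.1413]
 [ 0.5501 -0.074   0.1413]
 [ 0.5987 -0.0779  0.1133]
 [ 0.5483 -0.0738  0.1133]] edge [[ 0.6188 -0.1141  0.012 ]
 [ 0.5216 -0.1062  0.012 ]]
along y:  [np.float64(0.03444040858578344), np.float64(0.03436595184524919), np.float64(0.03454416625959158), np.float64(0.03446354058997762)] x: [np.float64(0.023915389536896876), np.float64(-0.022945558452013435), np.float64(0.025759439947176326), np.float64(-0.02485451054845396)]
pos [ 0.5741 -0.0376  0.1191] yaw -94.72 tilt -1.0 t 21.32 w 0.0501 rows [ 0.0013 -0.0024  0.4045] [0.0004]
```

```bash
python3 -m handwheel '[0.01,-0.001,0.12,0, 0.01,-0.001,0.25,0, 0.01,-0.001,0.34,0, 0.01,-0.001,0.385,0, 0.01,-0.001,0.396,0, 0.01,-0.001,0.403,0, 0.01,-0.001,0.405,0]';  python3 -m handwheel '[0,0,0.001,0,0,0,0.001,0]'; python3 -m handwheel '[0,0,0,0,0,0,0,0,0,0,0,0,0,0,0,0]' 80; python3 -m handwheel '[0,0,-0.15,0, 0,0,-0.35,0, 0,0,-0.6,0, 0,0,-0.7,0, 0,0,-0.7,0]' 80; python3 -c "
from h import *
c=cam('wrist');save(c,'w10.png')
plan((.6215,-.277,.20),0)"
```

```text
time_s: 22.2
position: [0.5752, -0.0403, 0.0193]
eef_rot: [-0.677, 0.736, -0.0, 0.001]
contact_force: [0.0, 0.1, -0.8]
grip_width: 0.0499
time_s: 22.45
position: [0.5748, -0.0402, 0.0187]
eef_rot: [-0.677, 0.736, -0.0, 0.0]
contact_force: [-0.5, -0.0, -0.2]
grip_width: 0.0502
time_s: 22.95
position: [0.5747, -0.0404, 0.0183]
eef_rot: [-0.677, 0.736, -0.0, 0.0]
contact_force: [0.3, -0.5, -0.9]
grip_width: 0.0694
time_s: 23.58
position: [0.5758, -0.0402, 0.196]
eef_rot: [-0.677, 0.736, -0.002, 0.002]
contact_force: [-0.4, 1.0, 0.1]
grip_width: 0.0699
pos [ 0.5746 -0.0402  0.1937] yaw -94.77 tilt -1.0 t 23.62 w 0.0698 rows [ 0.9283 -0.2659 -0.0256] [-0.5265]
```

View pics/w10.png

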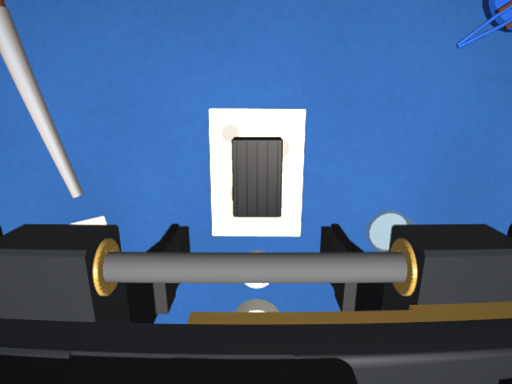

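Run:
```python
from h import *
c=cam('wrist')
B=back(c,[(209,109),(305,110),(300,237),(212,236)],.012); C=back(c,[(232,138),(282,138),(281,216.5),(233,216.5)],.040)
x=np.array([.9965,-.083]);y=np.array([.083,.9965])
d=(C-B).mean(0)[:2];print('B',B.mean(0),'off',d@x,d@y)
for n,Q in(('B',B),('C',C)):
    v=Q[2]+Q[3]-Q[0]-Q[1];print(n,np.degrees(np.arctan2(-v[0],v[1])))
plan((.6215,-.277,.20),0)
```

```text
B [ 0.57532966 -0.03911641  0.012     ] off -0.0004025488919020913 -0.0034162437135445093
B -5.1585356093065835
C -4.6941761494389125
pos [ 0.5739 -0.0403  0.1924] yaw -94.78 tilt -1.0 t 23.68 w 0.0701 rows [ 0.9276 -0.2686 -0.031 ] [-0.5265]
```

```bash
python3 -m handwheel '[0.12,-0.03,-0.03,-0.05, 0.25,-0.06,-0.03,-0.11, 0.4,-0.1,-0.03,-0.17, 0.55,-0.15,-0.03,-0.23, 0.7,-0.2,-0.03,-0.29, 0.82,-0.24,-0.03,-0.35, 0.928,-0.268,-0.03,-0.41, 0.928,-0.268,-0.03,-0.46]' 100; python3 -c "
from h import *
plan((.6215,-.277,.20),0)"
```

```text
time_s: 24.68
position: [0.6211, -0.2789, 0.1972]
eef_rot: [0.995, -0.103, -0.003, -0.0]
contact_force: [-0.1, 0.7, -0.5]
grip_width: 0.0868
pos [ 0.6211 -0.2789  0.1972] yaw -11.8 tilt -1.0 t 24.68 w 0.0868 rows [-0.0002 -0.0077 -0.0112] [-0.0656]
```

```bash
python3 -m handwheel '[0,-0.008,-0.01,-0.05, 0,-0.008,-0.01,-0.066, 0,-0.008,-0.01,-0.066]' 100; python3 -c "
from h import *
c=cam('wrist');save(c,'w11.png');save(cam('top'),'t11.png',(200,100,400,250),4)
print(proj(c,[(.6215,-.277,.132)]))
plan((.6215,-.277,.093),0)"
```

```text
time_s: 25.05
position: [0.6218, -0.2749, 0.2008]
eef_rot: [1.0, -0.001, -0.002, -0.001]
contact_force: [-0.0, -0.2, 0.1]
grip_width: 0.087
[[257.30168617 209.07640771]]
pos [ 0.6221 -0.275   0.2016] yaw -0.13 tilt -1.0 t 25.15 w 0.0868 rows [-0.0012  0.0083  0.4346] [-0.0007]
```

View pics/w11.png

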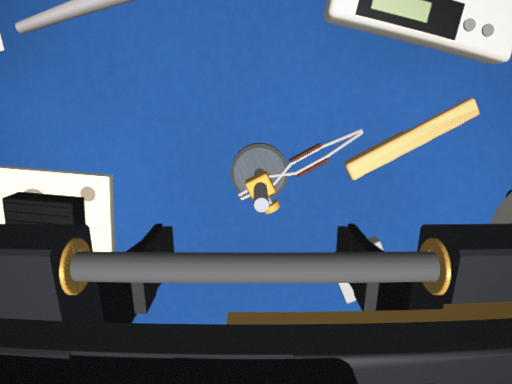

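View pics/t11.png

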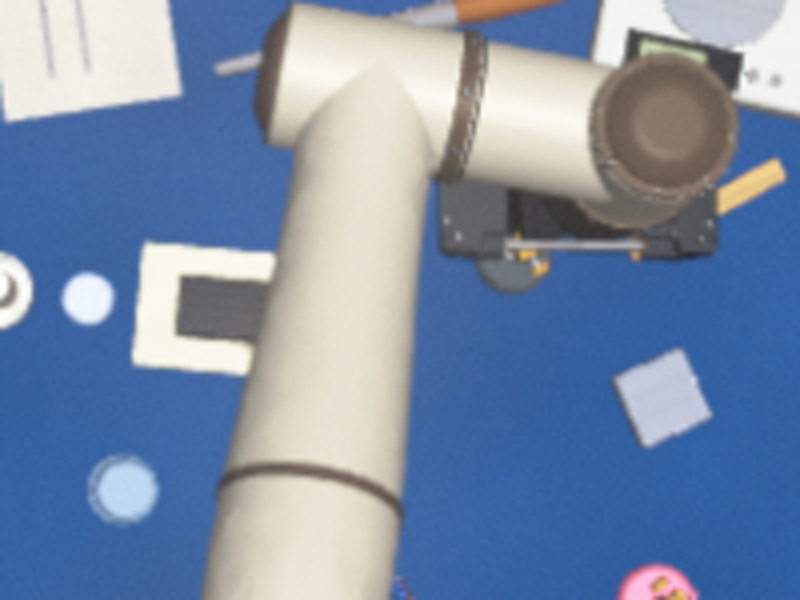

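Run:
```python
from h import *
c=cam('wrist')
p=back(c,[(261.5,204.5)],.132)[0];t=back(c,[(362,131.5)],.058)[0];f=back(c,[(259,171.5)],.014)[0]
print(p,t,f)
for q in(p,f):
    v=t-q;print(np.linalg.norm(v[:2]),np.degrees(np.arctan2(v[1],v[0])))
plan((.6235,-.2795,.093),0)
```

```text
[ 0.62511857 -0.28021273  0.132     ] [ 0.67286023 -0.37418844  0.058     ] [ 0.62692915 -0.27974098  0.014     ]
0.10540730542309737 -63.06846437875105
0.10502374383813896 -64.06571718205255
pos [ 0.6222 -0.275   0.202 ] yaw -0.11 tilt -1.0 t 25.2 w 0.0872 rows [0.006  0.0181 0.4361] [-0.0006]
```

```bash
python3 -m handwheel '[0.008,0.019,0.1,0, 0.008,0.019,0.22,0, 0.008,0.019,0.33,0, 0.008,0.019,0.41,0, 0.008,0.019,0.434,0, 0.008,0.019,0.434,0]' 50; python3 -m handwheel '[0,0,0,0,0,0,0,0,0,0,0,0,0,0,0,0,0,0,0,0,0,0,0,0,0,0,0,0]' 4 40; python3 -c "
from h import *
plan((.681,-.047,.14),-121.6)"
```

```text
time_s: 25.95
position: [0.6246, -0.28, 0.0947]
eef_rot: [1.0, -0.001, -0.0, 0.0]
contact_force: [0.7, 0.7, 1.2]
grip_width: 0.0444
time_s: 26.82
position: [0.6247, -0.2797, 0.095]
eef_rot: [1.0, -0.001, 0.0, -0.0]
contact_force: [-0.3, 1.0, 2.1]
grip_width: 0.0112
pos [ 0.6247 -0.2797  0.095 ] yaw -0.07 tilt -1.0 t 26.82 w 0.0112 rows [ 0.2242 -0.9312 -0.1797] [0.6752]
```

```bash
python3 -m handwheel '[0,0,-0.08,0, 0,0,-0.18,0, 0,0,-0.28,0.03, 0.02,-0.1,-0.28,0.07, 0.05,-0.22,-0.28,0.12, 0.08,-0.36,-0.28,0.17, 0.12,-0.5,-0.28,0.22, 0.16,-0.64,-0.28,0.27]'; python3 -c "
from h import *
plan((.681,-.047,.165),-121.6)"
```

```text
time_s: 27.82
position: [0.6641, -0.1189, 0.1632]
eef_rot: [0.91, -0.415, -0.001, 0.0]
contact_force: [0.1, -0.2, -2.7]
grip_width: 0.0108
pos [ 0.6641 -0.1189  0.1632] yaw -49.0 tilt -1.0 t 27.82 w 0.0108 rows [-0.1728 -0.2395 -0.0073] [0.4033]
```

```bash
python3 -m handwheel '[-0.04,-0.06,-0.01,0.05, -0.09,-0.13,-0.01,0.1, -0.14,-0.2,-0.01,0.15, -0.173,-0.24,-0.01,0.2, -0.173,-0.24,-0.01,0.25, -0.173,-0.24,-0.01,0.3, -0.173,-0.24,-0.01,0.35, -0.173,-0.24,-0.01,0.403]'; python3 -m handwheel '[0,0,0,0,0,0,0,0]';  python3 -c "
from h import *
plan((.681,-.047,.165),-121.6)
c=cam('wrist');save(c,'w12.png');s=cam('scene');save(s,'s12.png',(150,120,390,300),3)"
```

```text
time_s: 28.82
position: [0.6804, -0.0479, 0.1655]
eef_rot: [-0.488, 0.873, 0.001, -0.001]
contact_force: [0.1, -0.1, -3.1]
grip_width: 0.0105
time_s: 29.08
position: [0.6809, -0.0479, 0.1665]
eef_rot: [-0.492, 0.871, 0.0, -0.001]
contact_force: [0.6, 0.3, -2.5]
grip_width: 0.0109
pos [ 0.6809 -0.0479  0.1665] yaw -121.09 tilt -1.0 t 29.07 w 0.0109 rows [-0.0035  0.0016  0.0059] [0.0028]
```

View pics/w12.png

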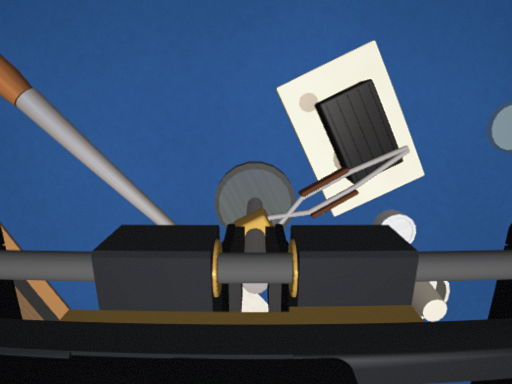

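View pics/s12.png

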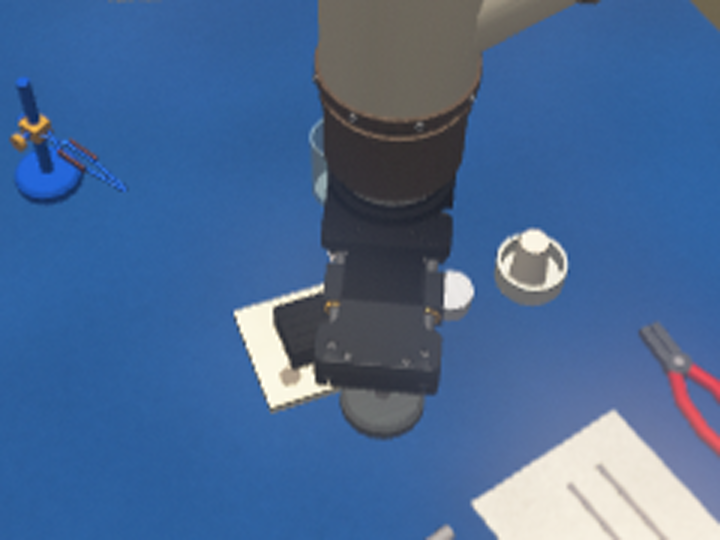

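The tips are at (407,149). The board's corners are at (374,41), (277,88), (336,215) and (424,174), and the foot's top is centred at about (255,198).

Run:
```python
from h import *
c=cam('wrist'); dz=manip.read_state()['position'][2]-.095
B=back(c,[(374,41),(277,88),(336,215),(424,174)],.012)
b=B.mean(0);v=B[3]+B[2]-B[0]-B[1];print('B',b,np.degrees(np.arctan2(-v[0],v[1])))
t=back(c,[(407,149)],.058+dz)[0];f=back(c,[(255,198)],.014+dz)[0];print('tip',t,'foot',f,dz)
v=t-f;print(np.linalg.norm(v[:2]),np.degrees(np.arctan2(v[1],v[0])))
x=np.array([.9965,-.083]);y=np.array([.083,.9965])
B0=np.array([.5745,-.038]);
for q in(t,f): print((q[:2]-B0)@x,(q[:2]-B0)@y,'rel wrist B',(q-b)[:2]@x,(q-b)[:2]@y)
```

```text
B [ 0.57754627 -0.03915895  0.012     ] -4.604654054390606
tip [ 0.57983698 -0.03919635  0.13006383] foot [ 0.68177221 -0.05026723  0.08606383] 0.07206382895115379
0.10253465429223814 173.80156849610458
0.0054175981736498124 -0.0007491907525709721 rel wrist B 0.002285795498979641 0.00015286479695836937
0.10791493693250584 -0.003320704770067571 rel wrist B 0.10478313425783567 -0.00241864922053823
```

```bash
python3 -m handwheel '[0,0.01,0.06,0, 0,0.01,0.14,0, 0,0.01,0.21,0, 0,0.01,0.255,0, 0,0.01,0.272,0, 0,0.01,0.28,0, 0,0.01,0.284,0, 0,0.01,0.284,0]'; python3 -c "
from h import *
plan((.679,-.046,.095),-121.6)"
```

```text
time_s: 30.22
position: [0.6794, -0.0465, 0.0968]
eef_rot: [-0.491, 0.871, -0.0, 0.0]
contact_force: [-0.3, 0.2, -1.9]
grip_width: 0.0111
pos [ 0.6794 -0.0465  0.0968] yaw -121.21 tilt -1.0 t 30.23 w 0.0111 rows [-0.001   0.0025  0.0073] [0.0022]
```

```bash
python3 -m handwheel '[0,0,0.003,0, 0,0,0.006,0, 0,0,0.006,0]'; python3 -c "
from h import *
plan((.679,-.046,.095),-121.6)"
```

```text
time_s: 30.6
position: [0.6793, -0.0465, 0.0951]
eef_rot: [-0.491, 0.871, -0.0, 0.0]
contact_force: [0.5, 0.2, -2.3]
grip_width: 0.0113
pos [ 0.6793 -0.0465  0.0951] yaw -121.21 tilt -1.0 t 30.6 w 0.0113 rows [-0.0011  0.0023  0.0004] [0.0022]
```

Not yet in contact, because the force still shows the weight. I'll lower in 1 mm steps.

```bash
python3 -m handwheel '[0,0,0.004,0, 0,0,0.004,0]'; python3 -m handwheel '[0,0,0.003,0, 0,0,0.003,0]'
```

```text
time_s: 30.85
position: [0.6795, -0.0465, 0.095]
eef_rot: [-0.491, 0.871, -0.0, 0.0]
contact_force: [-2.8, 0.3, 3.1]
grip_width: 0.011
time_s: 31.1
position: [0.6796, -0.0465, 0.095]
eef_rot: [-0.491, 0.871, -0.001, 0.001]
contact_force: [-3.0, 0.5, 6.7]
grip_width: 0.0112
```

In contact now. I'll release and lift.

```bash
python3 -m handwheel '[0,0,-0.004,0, 0,0,-0.004,0, 0,0,-0.004,0, 0,0,-0.004,0, 0,0,-0.004,0, 0,0,-0.004,0]' 45; python3 -m handwheel '[0,0,-0.08,0, 0,0,-0.2,0, 0,0,-0.36,0, 0,0,-0.5,0, 0,0,-0.5,0]'; python3 -c "
from h import *
plan((.45,.30,.3),-90)
c=cam('wrist');save(c,'w13.png')"
```

```text
time_s: 31.85
position: [0.6791, -0.0466, 0.094]
eef_rot: [-0.491, 0.871, 0.0, -0.0]
contact_force: [-0.2, 0.4, -0.5]
grip_width: 0.0392
time_s: 32.48
position: [0.681, -0.0466, 0.2233]
eef_rot: [-0.491, 0.871, -0.002, 0.004]
contact_force: [-0.3, -0.2, -0.5]
grip_width: 0.0391
pos [ 0.681  -0.0466  0.2233] yaw -121.19 tilt -1.0 t 32.48 w 0.0391 rows [-0.7088  1.5062 -0.3136] [-0.1733]
```

View pics/w13.png

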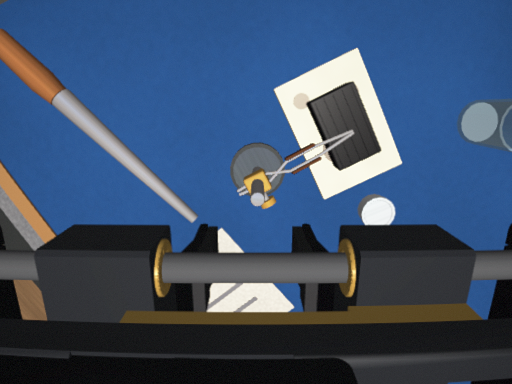

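The third hand is standing with its tips at (352,132), over the charcoal. I'll retreat upwards, then check everything, the cone and dish in particular.

```bash
python3 -c "
from h import *
plan((.59,.16,.25),-94.8)"; python3 -m handwheel '[0,0,-0.1,0, -0.1,0.1,-0.11,-0.05, -0.2,0.25,-0.11,-0.1, -0.35,0.4,-0.11,-0.147, -0.5,0.5,-0.11,-0.147, -0.523,0.738,-0.11,-0.147, -0.523,0.738,-0.11,-0.147, -0.523,0.738,-0.11,-0.147]';  python3 -c "
from h import *
plan((.59,.16,.25),-94.8)
c=cam('wrist');save(c,'w14.png')"
```

```text
pos [ 0.6797 -0.0464  0.2207] yaw -121.22 tilt -1.0 t 32.52 w 0.0391 rows [-0.5204  0.7343 -0.1177] [-0.1468]
time_s: 33.52
position: [0.5888, 0.1609, 0.2457]
eef_rot: [-0.677, 0.736, 0.0, -0.001]
contact_force: [-0.4, -0.5, 0.3]
grip_width: 0.0391
pos [0.5888 0.1609 0.2457] yaw -94.72 tilt -1.0 t 33.52 w 0.0391 rows [ 0.0033 -0.0052 -0.0171] [0.0005]
```

View pics/w14.png

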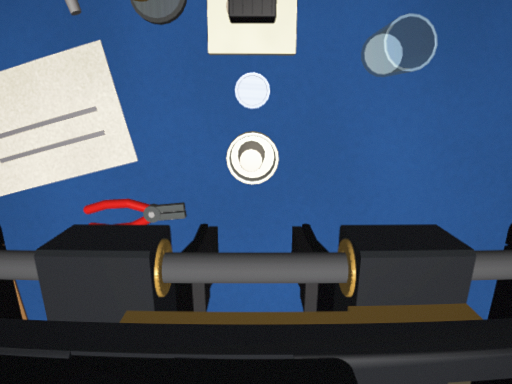

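Run:
```python
from h import *
c=cam('wrist');save(c,'w15.png',(200,0,310,200),3)
save(cam('scene'),'s15.png',(150,120,390,300),3)
d=back(c,[(252,158)],.025)[0];k=back(c,[(250.5,159.5)],.057)[0];t=back(c,[(252.5,90.5)],.02)[0]
e=back(c,[(208,53),(297,53)],.012).mean(0)
y=np.array([.083,.9965]);x=np.array([.9965,-.083])
print(d,k,t,e);print('cone-dish',np.linalg.norm((d-k)[:2]),'dish-tin',np.linalg.norm((d-t)[:2]),'tin y',.07+(t-e)[:2]@y,(t-e)[:2]@x,'dish x',(d-e)[:2]@x)
```

```text
[0.5935025  0.14750061 0.025     ] [0.59458659 0.14423287 0.057     ] [0.58644723 0.07151137 0.02      ] [0.58295684 0.02991731 0.012     ]
cone-dish 0.0034428680444971377 dish-tin 0.07631606227477508 tin y 0.111738181743293 2.5875857812917303e-05 dish x 0.0007493385734806123
```

View pics/w15.png

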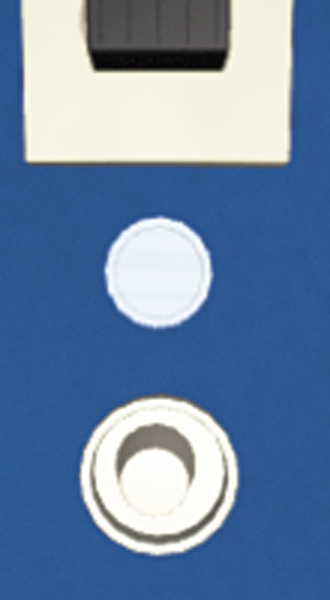

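View pics/s15.png

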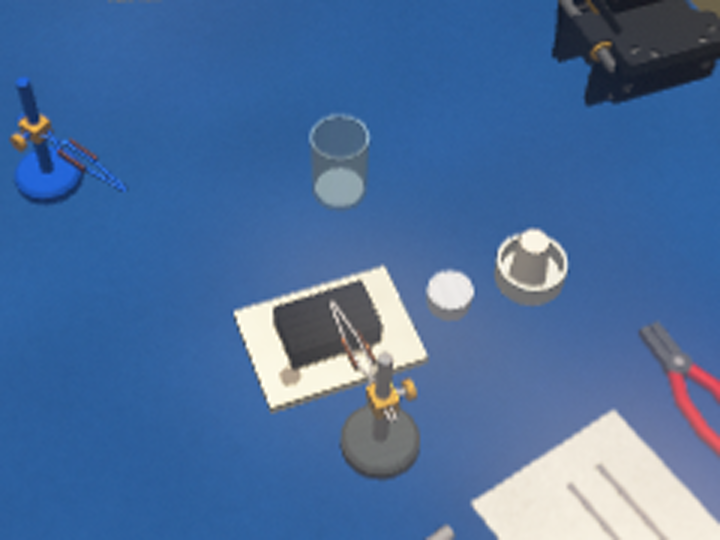

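Run:
```python
from h import *
s=cam('scene');t=cam('top');save(t,'t16.png',(170,140,310,245),5)
S=lambda p,z: back(s,(np.array([p],float)+.5)/3-.5+np.array([150,120]),z)[0]
d=S((532,262.5),.025);k=S((534,238.5),.057);print('scene dish,cone',d,k,np.linalg.norm((d-k)[:2]))
print('tips',S((333,303),.058),'post top',S((385,356),.132), 'tin',S((450,290),.02))
```

```text
scene dish,cone [0.59215624 0.14713064 0.025     ] [0.58947272 0.14604804 0.057     ] 0.0028936615240460046
tips [ 0.57659996 -0.03693911  0.058     ] post top [ 0.67966639 -0.04427453  0.132     ] tin [0.5842631  0.07084413 0.02      ]
```

View pics/t16.png

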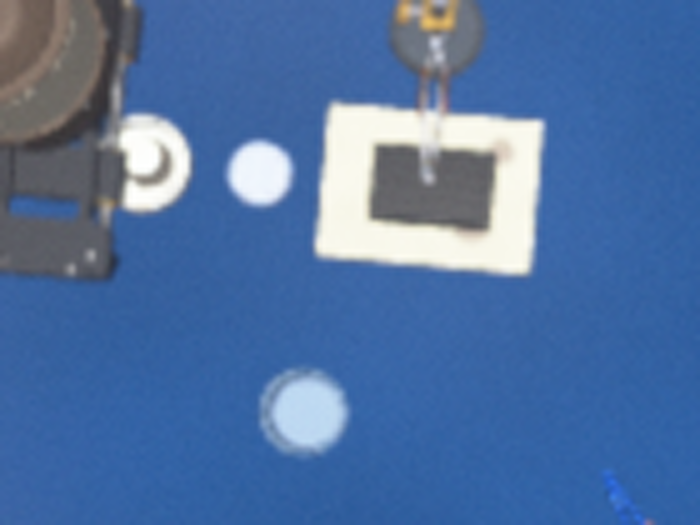

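Two views put the cone 3–4 mm off the dish centre, but the earlier top view read nearly 8. I'll settle it using the cone's foot edge and a cleaner rim measurement.

Run:
```python
from h import *
c=cam('wrist')
W=lambda p,z: back(c,(np.array([p],float)+.5)/3-.5+np.array([200,0]),z)[0]
print('rim far/near outer',W((158,555),.025),W((158,404),.025),'rim L/R',W((81,478),.025),W((238,478),.025))
print('base near edge of dish',W((158,397),.0),' cone foot near edge',W((156,423),.005),'cone top',W((154,482),.057))
# fit: overlay model
im=cv2.resize(c['pixels'][:,:,::-1][0:200,200:310],None,fx=5,fy=5,interpolation=cv2.INTER_CUBIC)
a=np.linspace(0,2*np.pi,80)
def circ(x,y,z,r,col):
    p=proj(c,np.c_[x+r*np.cos(a),y+r*np.sin(a),0*a+z]); p=(p-[200,0]+.5)*5-.5
    cv2.polylines(im,[p.astype(np.int32)],True,col,1)
x,y=.5935,.1490
circ(x,y,.025,.031,(0,0,255));circ(x,y,0,.031,(0,0,255));circ(x,y,.025,.027,(0,128,255))
x,y=.5945,.1450
circ(x,y,.057,.0125,(0,160,0));circ(x,y,.005,.017,(0,160,0))
cv2.imwrite('pics/w17.png',im[600:,:])
```

```text
rim far/near outer [0.5964118  0.17912095 0.025     ] [0.5912604  0.11984738 0.025     ] rim L/R [0.62371586 0.14578694 0.025     ] [0.56259673 0.15099559 0.025     ]
base near edge of dish [0.59136633 0.11895645 0.        ]  cone foot near edge [0.59300997 0.12893057 0.005     ] cone top [0.59463362 0.14482008 0.057     ]
```

View pics/w17.png

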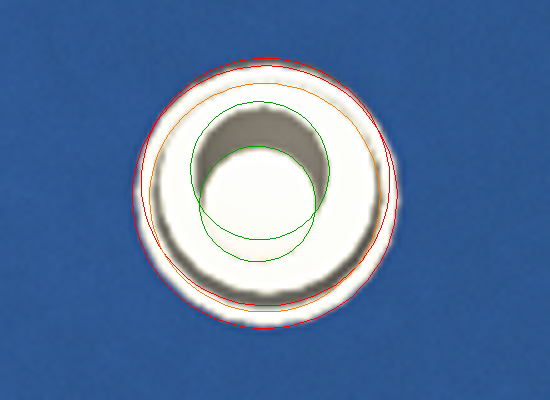

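The overlaid model puts the cone about 3 mm from the dish centre, well inside the 10 mm limit. Nothing is being touched, so I'm handing in.

```bash
python3 -c "
from workcell import manip
print(manip.read_state()['time_s'],manip.read_state()['contact_force']);print(manip.close_job())"
```

```text
33.825 [-0.13306307  0.2396185  -0.02585666]
the job is handed in; nothing more can be done
None
```

I set out the soldering station as asked and handed it in at 33.8 s, with the gripper clear of everything. By my camera checks every item is within its limits, but no verdict is reported.

| Item | Last measurement | Limit |
|---|---|---|
| Charcoal | about 3.5 mm from board centre, 0.5° off the board's long side | 12 mm, 8° |
| Tin | 112 mm left of board centre, about 22 mm gap, in line | gap 7–33 mm |
| Dish | 76 mm beyond the tin's centre, about 25 mm gap, in line within 1 mm | gap 7–33 mm |
| Cone | upright in the dish, about 3 mm off centre | 10 mm |
| Third hand | post about 105 mm behind board centre, within about 2 mm sideways | 84–125 mm behind, 20 mm sideways |
| Tweezer tips | within about 6 mm of the charcoal's centre | 14 mm |

- **Disagreements:** The overhead camera put the cone nearly 8 mm off the dish centre. The wrist and scene cameras put it 3–4 mm off, and I went with those after overlaying a model of the dish and cone on the wrist picture. The wrist camera also read 2–4 mm different from the overhead one along one direction, so I aimed between the two.
- **Left alone:** I never approached the beaker, steel block, pliers or the blue and pink look-alikes with the gripper down. They look unmoved in the later pictures, though I did not measure them again at the end.

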